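# Clear the file and slide the firebrick home

## Task

The orange-handled file lying across the soldering tray is in the way: pick it up and lay it, not drop it, with its middle well on the cork mat, and let go. Then slide the soft firebrick along the tray with light pushes until it sits fully home against the red stop by the torch. Leave the stone dish, the mallet and the jar where they are.

Things in the scene. Friction and masses are not known exactly. Their poses are not given: they have to be found in the camera images.
- tray: Fixed aluminium soldering tray, 260 x 134 mm, floor 6 mm thick. Origin: centre of its underside; x runs along it from the open near end (x = -130 mm) to the red stop (inner face at x = 120 mm, 30 mm high). Side rails: inner faces at y = +-59 mm, 8 mm thick, tops 18 mm high. A blue torch stands beyond the stop (x = 130 to 190, y = -25 to 60 mm, 127 mm high).
- stop (a point): Middle of the inner face of the red stop, 18 mm above the table; axes as the tray's.
- brick: Soft cream firebrick with scorch marks, 100 (x, along the tray) x 110 (y) x 32 mm high, about 0.3 kg, loose on the tray floor between the rails, near the open end. Origin: centre of its underside. Home, its centre is 50 mm from the stop's inner face. It chips if the robot presses it with more than about 25 N.
- file: Flat file, 220 mm, 0.17 kg, lying on both rails across the tray between brick and stop, underside 18 mm above the table. Origin: underside at mid length (centre of mass); x along it. Orange handle x = -110 to -5 mm, 26 mm wide, 20 mm high; steel blade x = -5 to 110 mm, 22 mm wide, 6 mm thick, undersides level.
- mat: Cork tool mat fixed to the bench, 240 (x) x 140 (y) x 3 mm, to the left or the right of the tray. Origin: centre of its underside.
- dish: White marble doming dish, 90 x 90 x 22 mm, loose, on the side of the tray where the mat is not. Origin: centre of its underside. Leave alone.
- mallet: Hammer lying across the far left of the bench, its head towards the middle and its handle pointing away to the left, about 210 mm long. Origin: near its middle, underneath. Leave alone.
- jar: Flux jar with a white cap, 52 mm diameter, 65 mm high, loose, standing to the far right. Origin: centre of its underside. Leave alone.
Things that resemble listed ones, but are neither listed nor needed, are in the scene too. Of the things like the file, leave any that is purple; of the rest the smaller one is meant. What is shaped like the brick but turquoise is not meant.

How it is judged:
By the outcome, as a careful person would: the job done as asked, in the order asked, and still so for the second after the job is handed in, with the robot touching nothing.
It also fails if it takes over 64 s, if anything falls off the work surface, if the arm or the gripper's body presses on something with over 40 N, if the wrist force passes 120 N, or if a joint passes its speed limit or range.

## Robot

A 7-joint arm with a two-finger parallel gripper is mounted at the origin on the work surface. World frame = base frame: x ahead of the robot, y to its left, z up, the work surface at z = 0. Lengths are in m, angles in rad, forces in N, time in s.
With the tool pointing down it reaches from about 0.425 to 0.925 m from the base axis. Payload 6.8 kg.
Tool frame: the origin (TCP) lies at the very end of the fingers, on their centre line; the grasp point (between the pads) lies 19 mm behind it (bot.pinch_z is the distance from the TCP to the grasp point, in m); z points along the fingers, y is the line along which they close (so a half turn about z gives the same grasp; the last joint's range is limited). The gripper opens to 85 mm and grips with 20 to 120 N. Pads are 22 mm wide; open, the fingers measure 114 mm over their backs; the gripper's body (76 mm by 85 mm) begins 54 mm behind the grasp point. The pads swing forward as they close: fully open they stand 13 mm farther back than shut.
Start: joints at [1.198, 0.477, 0.022, 1.555, -0.011, 1.109, -0.083], TCP at [0.177, -0.651, 0.231] pointing down, gripper open.
Joint ranges: [-2.96, 2.96], [-0.34, 2.1], [-1.41, 1.46], [0.24, 2.44], [-1.37, 4.51], [0.17, 1.92], [-2.96, 2.96]. Speed limits (rad/s): [2.39, 2.39, 3.14, 3.14, 3.14, 3.14, 3.14].

## Interface

Orientations are given as a unit quaternion [x, y, z, w].
In Python, from cell import sensors, imaging, ticket, bot gives the robot as it stands.
- The arm moves only by the tool jog_arm, never from a script. Its argument "steps" is one flat list of numbers, 5 for each row, row after row: the shift along the tool's x, y, z as a fraction of full scale, then the turn about the tool's z as a fraction of full scale, then the closure, from 0 (fully open) to 1 (shut). A call has 1 to 20 rows; each row shifts and turns the commanded pose from where the row before left it, along the tool's axes as they then stand; what a row does not reach is not made up. Full scale, the value 1, is 0.03 m for a shift and pi rad for a turn. A row lasts 1/12 s, in which the tool goes at most 41.7 mm and 7.16 degrees, less where a joint would pass 70% of its speed; a pose out of reach is approached as far as the arm can. A call with a number of a shift or a turn outside -1 to 1 is refused whole. A call with a gripper value outside its range is refused whole. The fingers move at their own pace and stop on an object; "squeeze" is the grip in N (left out, the last holds). Time passes only in rows, so rows that do not move let the fingers close. It gives the time, the measured TCP pose, the force, the opening and the grip force at its end, in the units of the state.
- sensors.state(): the state, without advancing time (a new reading comes with each control period).
- imaging.camera(name): name is "scene" or "side" or "wrist"; returns a dict with "pixels" (384x512x3 uint8, blue, green, red), "fovy" (degrees; the focal length in pixels is half the picture's height over the tangent of half this angle, whatever the lens; pixels are square), "cx", "cy" (the principal point, pixels), "rvec" (rotation vector, rad) and "tvec" (3), from world to camera coordinates, as OpenCV has them; the wrist camera has in their place "tool_from_camera" (4x4, takes a point from camera to tool coordinates, whose origin is the TCP and whose axes are the flange's). Camera axes: x right, y down, z forward; pixel columns grow to the right and rows downward; lengths in m; the calibration is good to about 2 mm. A picture is of the moment at which its call begins: read the wrist's pose just before it. There is no depth.
- ticket.job_done(): hands the job in; it is judged then, once.
Trained networks look in the newest picture that a camera, given by its name, has taken for a name from the list of things; names that differ only in an ending like _2 or _b are one class to them, and where a whole thing is asked for, a point or a joint stands for the part that bears it (a point fixed in the world has none). Each returns a list of dicts, best first, with "conf" (0 to 1); they miss things now and then, are a little off and sometimes report something else, mostly with a low value. They report only what shows in the picture. A call takes as long as a camera call. They do not tell look-alikes from the thing itself.
- imaging.recognise(camera, label): "at" ([x, y, z] in m, in the coordinates of the camera as it stood for that picture, good to about 4 mm: the middle of the surface that is visible of it).
- imaging.outline_of(camera, label): "region" (384x512 bool, what is visible of it).
- imaging.pinpoint(camera, label): "at" ([x, y, z] in m, in the coordinates of the camera as it stood for that picture, good to about 4 mm: a listed point, or the origin of a listed thing).
The state is a dict: "clock": time; "joints": joint angles; "joint_vel": joint speeds; "joint_efforts": joint torques, N m; "ee_pos": TCP position; "eef_rot": TCP orientation; "contact_force": force on the tool from outside, world axes, zero at the start; "torque": the same for the moment, N m; "grip_width": finger opening in m; "grasp_force": force on a finger pad.
Only numpy, scipy, OpenCV 4.12 (cv2) and the standard library are available. Lean on these libraries where they do the work, as an engineer would, in place of code of your own. Each camera call takes 0.05 s, during which the arm holds its last target. There are 200 camera calls.

## Working session

There is one attempt and no reset: what is moved stays moved. The work goes in short steps, Python scripts to look and compute and a tool call to move; the robot and the scene stay as the last step left them, time stands still between calls to the robot, and variables do not carry over. Pictures are saved under pics/ and viewed, at most 10 in all, crops included, and the job is handed in when it is done.

Besides the shell and the picture viewer there is one more tool, called after "Request:" by a JSON object that holds its "method" and its "body". jog_arm: Moves the arm, as the interface text tells. Shift numbers are shares of 0.03 m and turn numbers shares of pi rad, none past 1 either way. Its arguments: {"type":"object","properties":{"steps":{"type":"array","items":{"type":"number","minimum":-1,"maximum":1}},"squeeze":{"type":"number"}},"required":["steps"]}

```bash
ls; mkdir -p pics
cat > h.py <<'E'
import numpy as np, cv2
from cell import sensors, imaging, ticket, bot
from scipy.spatial.transform import Rotation as R
def shot(n, save=None):
    s=sensors.state(); c=imaging.camera(n)
    f=192/np.tan(np.radians(c["fovy"]/2)); K=np.array([[f,0,c["cx"]],[0,f,c["cy"]],[0,0,1]])
    if "rvec" in c:
        Rm=cv2.Rodrigues(np.array(c["rvec"],float))[0]; t=np.array(c["tvec"],float).ravel()
        Rw=Rm.T; o=-Rm.T@t
    else:
        T=np.eye(4); T[:3,:3]=R.from_quat(s["eef_rot"]).as_matrix(); T[:3,3]=s["ee_pos"]
        T=T@np.array(c["tool_from_camera"]); Rw=T[:3,:3]; o=T[:3,3]
    if save: cv2.imwrite("pics/"+save+".png",c["pixels"])
    return c["pixels"],K,Rw,o
def ray(K,Rw,o,uv,z):
    d=Rw@np.linalg.inv(K)@np.array([*uv,1.]); return o+d*(z-o[2])/d[2]
def pix(K,Rw,o,P):
    p=K@Rw.T@(np.array(P)-o); return p[:2]/p[2]
E
python3 - <<'E'
from h import *
s=sensors.state(); print({k:np.round(v,3) for k,v in s.items()}); print(bot.pinch_z)
ims=[]
for n in ("scene","side","wrist"):
    im,K,Rw,o=shot(n,n+"0"); print(n,o.round(3),Rw[:,2].round(2))
    for l in ("tray","stop","brick","file","mat","dish"):
        for d in imaging.pinpoint(n,l): 
            p=np.array(d["at"]); w=Rw@p+o; print(n,l,round(d["conf"],2),w.round(3),pix(K,Rw,o,w).round())
E
```

```text
pics
{'clock': np.float64(0.0), 'joints': array([ 1.198,  0.478,  0.022,  1.556, -0.012,  1.109, -0.083]), 'joint_vel': array([ 0.001, -0.   , -0.   , -0.001,  0.   , -0.001,  0.001]), 'joint_efforts': array([ 1.0000e-03, -5.9644e+01,  1.6090e+00, -2.8120e+01,  1.3000e-02,
        9.0000e-03,  0.0000e+00]), 'ee_pos': array([ 0.177, -0.651,  0.23 ]), 'eef_rot': array([ 0.991,  0.132, -0.   , -0.001]), 'contact_force': array([ 0.495, -0.534,  0.126]), 'torque': array([-0.033, -0.009, -0.029]), 'grasp_force': np.float64(0.0), 'grip_width': np.float64(0.085)}
0.0187
scene [ 0.977 -0.131  0.953] [-0.49  0.11 -0.86]
scene tray 0.92 [ 0.613 -0.024 -0.004] [263. 243.]
scene stop 0.65 [ 0.727 -0.04   0.015] [267. 280.]
scene brick 0.92 [ 0.371  0.121 -0.004] [290. 167.]
scene brick 0.64 [ 0.543 -0.015  0.006] [261. 220.]
scene file 0.92 [ 0.649 -0.01   0.016] [271. 251.]
scene file 0.63 [ 0.168  0.303 -0.001] [324. 112.]
scene file 0.63 [ 0.23  -0.258 -0.001] [170. 152.]
scene mat 0.75 [ 0.487  0.321 -0.001] [360. 185.]
scene dish 0.59 [ 0.44  -0.333 -0.   ] [152. 210.]
side [-0.143  0.723  0.669] [ 0.54 -0.65 -0.54]
side tray 0.64 [ 0.609 -0.023  0.001] [226. 189.]
side stop 0.61 [ 0.726 -0.037  0.015] [205. 174.]
side brick 0.81 [ 0.541 -0.013  0.006] [239. 196.]
side file 0.85 [ 0.163  0.307 -0.002] [270. 322.]
side file 0.63 [ 0.653 -0.006  0.017] [213. 183.]
side file 0.63 [ 0.234 -0.256  0.   ] [358. 199.]
side mat 0.66 [ 0.482  0.32  -0.006] [172. 262.]
side dish 0.55 [ 0.439 -0.328  0.002] [316. 171.]
wrist [ 0.247 -0.632  0.373] [-0.28 -0.07 -0.96]
```

Run:
```python
import cv2,numpy as np
a=cv2.imread("pics/scene0.png");b=cv2.imread("pics/side0.png")
cv2.imwrite("pics/a.png",cv2.resize(a[60:340,80:450],None,fx=2.1,fy=2.1));cv2.imwrite("pics/b.png",cv2.resize(b[90:360,100:460],None,fx=2.2,fy=2.2))
```

```text
(no output)
```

View pics/a.png

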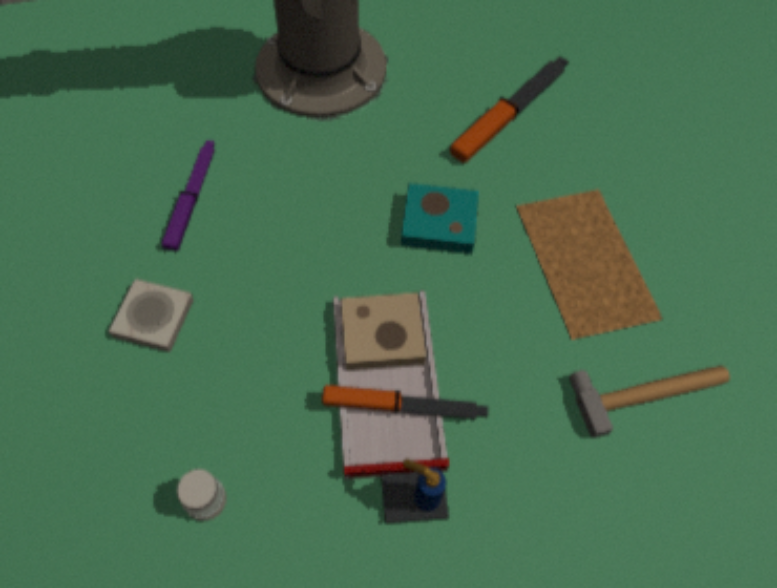

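View pics/b.png

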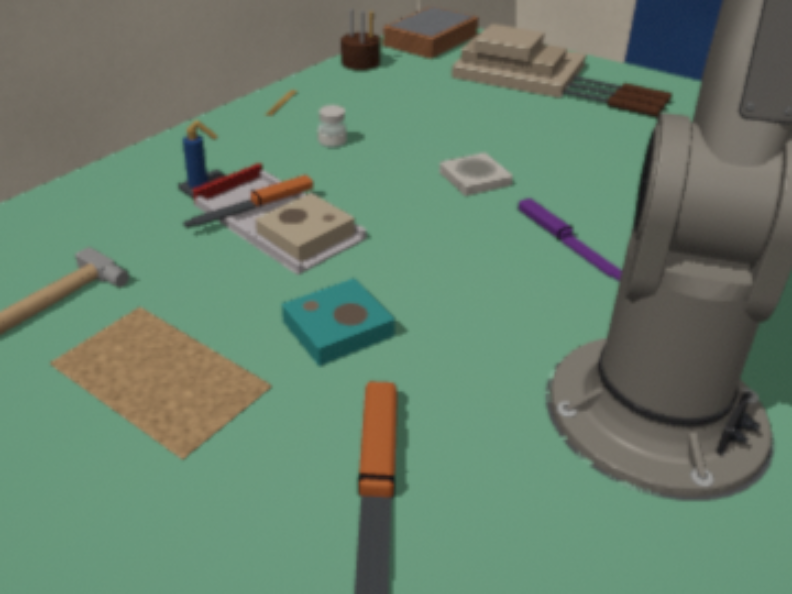

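Scene picture: the tray runs down the centre, with the cream brick at crop (383,328) and the target file across it. The file's orange handle end is at (325,397) and its blade tip at (487,411). The mat is at (588,262), on the +y side. The side view agrees and shows the arm clear of the tray. Next I measure precisely.

Run:
```python
from h import *
def rect(m,K,Rw,o,z):
    c=max(cv2.findContours(m.astype(np.uint8),cv2.RETR_EXTERNAL,cv2.CHAIN_APPROX_NONE)[0],key=cv2.contourArea)[:,0]
    P=np.array([ray(K,Rw,o,uv,z)[:2] for uv in c]).astype(np.float32)
    (cx,cy),(w,h),a=cv2.minAreaRect(P*1000)
    if w<h: w,h,a=h,w,a+90
    return np.round([cx,cy,w,h,a],1)
for n in ("scene","side"):
    im,K,Rw,o=shot(n)
    hsv=cv2.cvtColor(im,cv2.COLOR_BGR2HSV)
    for l,z in (("mat",.003),("file",.026),("brick",.038),("tray",.012)):
        for d in imaging.outline_of(n,l):
            m=d["region"]; print(n,l,round(d["conf"],2),m.sum(),rect(m,K,Rw,o,z))
            if l=="file":
                org=m&(hsv[...,0]<14)&(hsv[...,1]>150)
                if org.sum()>30: print("   handle",org.sum(),rect(org,K,Rw,o,.034))
                bl=m&~(org>0)&(hsv[...,1]<120); bl=cv2.morphologyEx(bl.astype(np.uint8),cv2.MORPH_OPEN,np.ones((2,2)))
                if bl.sum()>30: print("   blade",bl.sum(),rect(bl,K,Rw,o,.024))
    for l in ("file","brick","stop","tray"):
        for d in imaging.pinpoint(n,l): print(n,l,round(d["conf"],2),(Rw@np.array(d["at"])+o).round(4))
```

```text
scene mat 0.62 2862 [485.2 316.8 239.5 141.4   1.2]
scene file 0.82 618 [653.  -11.2 215.1  28.5  72.3]
   handle 307 [638.4 -63.  101.8  25.7  72.1]
   blade 294 [673.3  41.6 108.1  23.6  74.5]
scene file 0.82 644 [185.3 292.2 301.4  43.5 123.8]
   handle 352 [228.1 230.5 151.2  37.7 124.4]
   blade 241 [148.1 356.9 153.4  32.2 124.6]
scene file 0.61 401 [ 252.1 -254.8  209.5   29.6  156.6]
scene brick 0.74 1308 [550.9 -14.  111.8 111.3 173. ]
scene brick 0.55 1010 [385.7 111.9 115.6 108.7 160.2]
scene tray 0.95 2702 [726.3 -40.4 144.  137.3 167.8]
scene file 0.87 [ 0.6528 -0.0072  0.0168]
scene file 0.73 [ 0.2271 -0.2575 -0.0027]
scene file 0.68 [0.1633 0.3064 0.0007]
scene brick 0.76 [3.690e-01 1.188e-01 2.000e-04]
scene brick 0.58 [ 0.5432 -0.0165  0.0067]
scene stop 0.77 [ 0.7282 -0.0397  0.016 ]
scene tray 0.89 [ 0.6109 -0.023  -0.0023]
side mat 0.65 3417 [478.7 320.7 242.4 140.7   0.8]
side file 0.86 1795 [162.  308.6 300.7  35.9 125.3]
   handle 697 [208.1 244.2 125.6  32.8 125.3]
   blade 1003 [116.3 369.6 145.9  29.8 125.2]
side file 0.76 464 [ 224.8 -227.6  230.    45.3  155.7]
   blade 97 [ 147.  -206.7   41.7   10.4  159.7]
side file 0.7 391 [650.   -7.7 234.6  48.7  74.5]
   handle 159 [628.3 -53.1 106.5  37.5  73.5]
   blade 183 [654.3  48.  121.9  33.7  71.5]
side brick 0.89 874 [525.2   2.3 134.9 133.8  82.1]
side brick 0.66 1298 [352.  139.8 125.9 120.4 159.8]
side tray 0.88 1364 [824.5 -61.2 304.8 154.5 166.8]
side tray 0.52 488 [ 439.5 -325.3  128.8  112.5  151.2]
side file 0.77 [ 0.2333 -0.2529 -0.0017]
side file 0.7 [ 0.1651  0.3061 -0.0032]
side file 0.61 [ 0.6551 -0.0075  0.0134]
side brick 0.92 [ 0.5408 -0.0141  0.0039]
side brick 0.88 [0.3696 0.12   0.0009]
side tray 0.64 [ 0.6093 -0.0234 -0.0022]
```

Request:
{"method": "jog_arm", "body": {"steps": [0,0,0,-0.032,0.4,0,0,0,-0.032,0.4,0,0,0,-0.032,0.4,0,0,0,-0.032,0.4,0,0,0,-0.032,0.4,0,0,0,-0.032,0.4,0,0,0,-0.032,0.4,0,0,0,-0.032,0.4,0,0,0,-0.032,0.4,0,0,0,-0.034,0.4,0.98,0.35,0,0,0.4,0.98,0.35,0,0,0.4,0.98,0.35,0,0,0.4,0.98,0.35,0,0,0.4,0.98,0.35,0,0,0.4,0.98,0.35,0,0,0.4,0.98,0.35,0,0,0.4,0.98,0.35,0,0,0.4,0.98,0.35,0,0,0.4,0.98,0.35,0,0,0.4], "squeeze": 40}}

```text
clock: 3.62
ee_pos: [0.3631, -0.3994, 0.2316]
eef_rot: [0.803, 0.596, -0.0, 0.0]
contact_force: [0.1, -0.6, -0.7]
grip_width: 0.051
grasp_force: 0.0
```

Request:
{"method": "jog_arm", "body": {"steps": [0.98,0.35,0,0,0.4,0.98,0.35,0,0,0.4,0.98,0.35,0,0,0.4,0.98,0.35,0,0,0.4,0.98,0.35,0,0,0.4,0.98,0.35,0,0,0.4,0.98,0.35,0,0,0.4,0.98,0.35,0,0,0.4,0.98,0.35,0,0,0.4,0.98,0.35,0,0,0.4,0.5,0.2,0,0,0.4,0,0,0,0,0.4,0,0,0,0,0.4,0,0,0,0,0.4]}}

```text
clock: 4.78
ee_pos: [0.5578, -0.1383, 0.2311]
eef_rot: [0.804, 0.595, -0.001, 0.0]
contact_force: [0.6, -0.7, -0.8]
grip_width: 0.0512
grasp_force: 0.0
```

```bash
cat >> h.py <<'E'
def rect(m,K,Rw,o,z):
    c=max(cv2.findContours(m.astype(np.uint8),cv2.RETR_EXTERNAL,cv2.CHAIN_APPROX_NONE)[0],key=cv2.contourArea)[:,0]
    P=np.array([ray(K,Rw,o,uv,z)[:2] for uv in c]).astype(np.float32)
    (cx,cy),(w,h),a=cv2.minAreaRect(P*1000)
    if w<h: w,h,a=h,w,a+90
    return np.round([cx,cy,w,h,a],1)
E
python3 - <<'E'
from h import *
im,K,Rw,o=shot("wrist","w1"); hsv=cv2.cvtColor(im,cv2.COLOR_BGR2HSV)
print(o.round(3))
for l,z in (("file",.03),("brick",.038)):
    for d in imaging.outline_of("wrist",l):
        m=d["region"]; print(l,round(d["conf"],2),m.sum(),rect(m,K,Rw,o,z))
        org=m&(hsv[...,0]<16)&(hsv[...,1]>150)
        if l=="file" and org.sum()>30: print("   handle",org.sum(),rect(org,K,Rw,o,.036)); print("  blade",rect(m&~org,K,Rw,o,.024))
for l in ("file","brick","stop","tray"):
    for d in imaging.pinpoint("wrist",l): print(l,round(d["conf"],2),(Rw@np.array(d["at"])+o).round(4))
E
```

```text
[ 0.579 -0.068  0.373]
file 0.83 1012 [ 216.2 -221.8  119.8   26.2  156.8]
file 0.74 3175 [641.4 -41.4 148.5  30.7  71.7]
   handle 1827 [633.6 -63.9  95.   25.3  72.7]
  blade [642.1 -40.8 151.3  31.1  70.8]
brick 0.97 4959 [380.2  83.3  97.1  59.9 161. ]
brick 0.68 9049 [542.4 -12.3 110.   99.6  82.3]
file 0.71 [ 0.2266 -0.2565 -0.0046]
file 0.6 [ 0.6552 -0.0089  0.0192]
brick 0.93 [0.3726 0.1186 0.0031]
brick 0.78 [ 0.5421 -0.0089  0.0082]
brick 0.72 [ 7.181e-01 -2.815e-01 -6.000e-04]
brick 0.36 [ 4.426e-01 -3.248e-01  3.000e-04]
stop 0.55 [ 0.7262 -0.0381  0.0147]
tray 0.62 [ 6.104e-01 -1.950e-02 -2.000e-04]
```

View pics/w1.png

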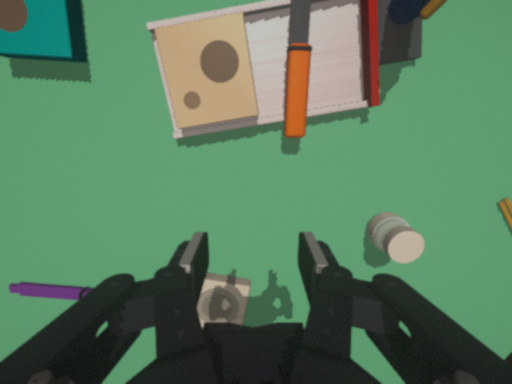

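The wrist picture shows the handle from (295,136) to its junction with the blade at about (299,45). That puts the file centre at about (0.652, -0.006), yaw 73°, with the brick clear of it. Moving above the grasp point.

Request:
{"method": "jog_arm", "body": {"steps": [0.92,0.35,0,0,0.4,0.92,0.35,0,0,0.4,0.92,0.35,0,0,0.4,0.92,0.35,0,0,0.4,0.92,0.35,0,0,0.4,0,0,1,0,0.4,0,0,1,0,0.4,0,0,1,0,0.4,0,0,1,0,0.4,0,0,0.5,0,0.4,0,0,0,0,0.4,0,0,0,0,0.4,0,0,0,0,0.4]}}

```text
clock: 6.22
ee_pos: [0.6497, -0.0202, 0.0978]
eef_rot: [0.803, 0.596, 0.001, 0.001]
contact_force: [0.3, -0.2, 0.2]
grip_width: 0.0511
grasp_force: 0.0
```

Run:
```python
from h import *
s=sensors.state(); print(s["ee_pos"],s["eef_rot"],s["contact_force"])
im,K,Rw,o=shot("wrist","w2"); hsv=cv2.cvtColor(im,cv2.COLOR_BGR2HSV)
org=(hsv[...,0]<16)&(hsv[...,1]>170); print(org.sum(),rect(org,K,Rw,o,.037))
P=np.array(s["ee_pos"]); P[2]=.037; u=pix(K,Rw,o,P); print(u); cv2.circle(im,tuple(int(v) for v in u),3,(255,0,0),-1); cv2.imwrite("pics/w2.png",im)
```

```text
[ 0.64974433 -0.02020836  0.09779821] [8.03254520e-01 5.95634856e-01 9.80595340e-04 5.76609383e-04] [ 0.3213288  -0.17980427  0.17056034]
4557 [634.9 -63.9  93.2  23.3  72.1]
[252.52797204 208.70104409]
```

View pics/w2.png

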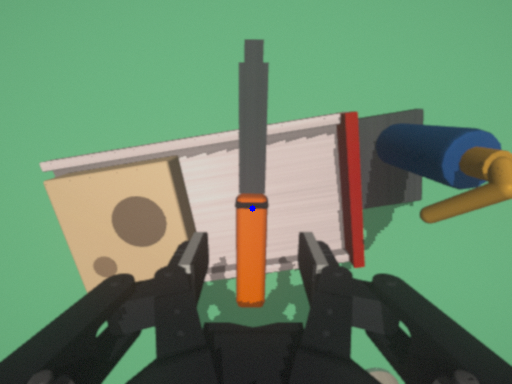

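The dot marking the TCP falls at (252,208), on the handle just behind its front end at row 195, and the file is centred between the fingers. Descending and gripping.

Request:
{"method": "jog_arm", "body": {"steps": [0,0,0.5,0,0.4,0,0,0.5,0,0.4,0,0,0.5,0,0.4,0,0,0.5,0,0.4,0,0,0.4,0,0.4,0,0,0.2,0,0.4,0,0,0.15,0,0.4,0,0,0,0,0.4,0,0,0,0,0.4,0,0,0,0,0.6,0,0,0,0,1,0,0,0,0,1,0,0,0,0,1,0,0,0,0,1,0,0,0,0,1,0,0,0,0,1]}}

```text
clock: 7.6
ee_pos: [0.6494, -0.0202, 0.0147]
eef_rot: [0.803, 0.596, 0.001, 0.0]
contact_force: [-0.7, 0.5, 6.6]
grip_width: 0.0248
grasp_force: 40.6
```

The fingertips reach about 3 mm below the file's underside, which would stop it being laid softly. I'll regrip 5.4 mm higher.

Request:
{"method": "jog_arm", "body": {"steps": [0,0,0,0,0.5,0,0,0,0,0.4,0,0,0,0,0.4,0,0,0,0,0.4,0,0,-0.18,0,0.4,0,0,0,0,0.4,0,0,0,0,0.4,0,0,0,0,0.6,0,0,0,0,1,0,0,0,0,1,0,0,0,0,1,0,0,0,0,1,0,0,0,0,1]}}

```text
clock: 8.68
ee_pos: [0.6488, -0.0203, 0.0194]
eef_rot: [0.803, 0.596, 0.0, 0.0]
contact_force: [-0.5, 0.2, 3.0]
grip_width: 0.025
grasp_force: 40.2
```

Request:
{"method": "jog_arm", "body": {"steps": [0,0,-0.2,0,1,0,0,-0.3,0,1,0,0,-0.6,0,1,0,0,-0.8,0,1,0,0,-0.8,0,1,0,0,-0.8,0,1,0,0,-0.5,0,1,0,0,0,0,1,0,0,0,0,1], "squeeze": 50}}

```text
clock: 9.43
ee_pos: [0.6489, -0.0204, 0.14]
eef_rot: [0.803, 0.596, 0.001, 0.001]
contact_force: [0.2, -0.1, -2.4]
grip_width: 0.0251
grasp_force: 49.4
```

Run:
```python
from h import *
s=sensors.state()
for n in ("wrist","side"):
    im,K,Rw,o=shot(n,n+"3")
    for d in imaging.pinpoint(n,"file"): 
        w=Rw@np.array(d["at"])+o
        T=R.from_quat(s["eef_rot"]).as_matrix().T@(w-s["ee_pos"]); print(n,round(d["conf"],2),w.round(3),"tool",T.round(4))
cv2.imwrite("pics/c3.png",np.hstack([cv2.imread("pics/wrist3.png")[:, 100:420],cv2.resize(cv2.imread("pics/side3.png")[80:272,130:330],None,fx=2,fy=2)]))
```

```text
wrist 0.98 [ 0.657 -0.01   0.138] tool [0.0126 0.0043 0.0016]
side 0.66 [ 0.651 -0.004  0.133] tool [ 0.0162 -0.0024  0.0072]
side 0.59 [ 0.233 -0.254  0.002] tool [-0.3441 -0.33    0.1377]
```

View pics/c3.png

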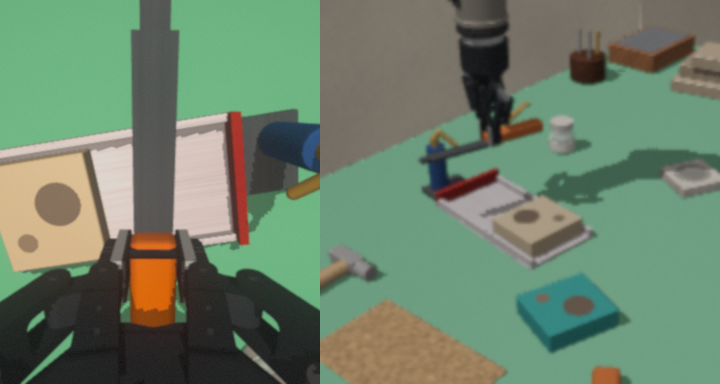

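The file is held level, with the blade forward. Carrying it to the mat.

Request:
{"method": "jog_arm", "body": {"steps": [0,0,-0.5,0,1,0,0,-0.8,0,1,0.3,-0.26,-0.5,0,1,0.78,-0.68,0,0,1,0.78,-0.68,0,0,1,0.78,-0.68,0,0,1,0.78,-0.68,0,0,1,0.78,-0.68,0,0,1,0.78,-0.68,0,0,1,0.78,-0.68,0,0,1,0.78,-0.68,0,0,1,0.78,-0.68,0,0,1,0.78,-0.68,0,0,1,0.78,-0.68,0,0,1,0.46,-0.4,0,0,1,0,0,0,0,1]}}

```text
clock: 10.97
ee_pos: [0.4918, 0.325, 0.1933]
eef_rot: [0.801, 0.599, 0.0, -0.002]
contact_force: [0.3, 1.0, -2.0]
grip_width: 0.0251
grasp_force: 49.4
```

Request:
{"method": "jog_arm", "body": {"steps": [0,0,0,-0.02,1,0,0,0,-0.0372,1,0,0,0,-0.0372,1,0,0,0,-0.0372,1,0,0,0,-0.0372,1,0,0,0,-0.0372,1,0,0,0,-0.0372,1,0,0,0,-0.0372,1,0,0,0,-0.0372,1,0,0,0,-0.0372,1,0,0,0,-0.0372,1,0,0,0,-0.0372,1,0,0,0,-0.0372,1,0,0,0,-0.0372,1,0,0,0,-0.0372,1,0,0,0,-0.0372,1,0,0,0,-0.0164,1,0,0,0,0,1,0,0,0,0,1]}}

```text
clock: 12.55
ee_pos: [0.4959, 0.3185, 0.1928]
eef_rot: [-0.0, 1.0, -0.0, -0.0]
contact_force: [0.3, 1.3, -1.2]
grip_width: 0.0249
grasp_force: 49.4
```

Run:
```python
from h import *
s=sensors.state(); print(s["ee_pos"],s["eef_rot"],s["grip_width"],s["contact_force"])
im,K,Rw,o=shot("scene","s4")
for l in ("file","mat"):
  for d in imaging.pinpoint("scene",l): print(l,round(d["conf"],2),(Rw@np.array(d["at"])+o).round(3))
```

```text
[0.49594072 0.31845092 0.19278656] [-5.81106234e-05  9.99999926e-01 -1.79704271e-04 -3.34351146e-04] 0.024889672087496255 [ 0.34772879  1.26769766 -1.18331261]
file 0.94 [ 0.229 -0.257 -0.001]
file 0.92 [0.165 0.306 0.003]
file 0.62 [0.479 0.316 0.188]
mat 0.58 [ 0.485  0.317 -0.002]
```

Request:
{"method": "jog_arm", "body": {"steps": [0,0,0.4,0,1,0,0,0.8,0,1,0,0,0.8,0,1,0,0,0.8,0,1,0,0,0.8,0,1,0,0,0.8,0,1,0,0,0.7,0,1,0,0,0.4,0,1,0,0,0.3,0,1,0,0,0.15,0,1,0,0,0.08,0,1,0,0,0,0,1,0,0,0,0,1,0,0,0,0,1]}}

```text
clock: 13.87
ee_pos: [0.4968, 0.3192, 0.0133]
eef_rot: [-0.001, 1.0, 0.0, 0.001]
contact_force: [0.4, 0.8, -1.4]
grip_width: 0.0246
grasp_force: 49.3
```

Request:
{"method": "jog_arm", "body": {"steps": [0,0,0.05,0,1,0,0,0.05,0,1,0,0,0.05,0,1,0,0,0.05,0,1,0,0,0,0,1,0,0,0,0,1]}}

```text
clock: 14.37
ee_pos: [0.4962, 0.3187, 0.0061]
eef_rot: [-0.001, 1.0, -0.0, -0.0]
contact_force: [0.3, 0.5, -2.0]
grip_width: 0.0248
grasp_force: 49.3
```

Request:
{"method": "jog_arm", "body": {"steps": [0,0,0.03,0,1,0,0,0.03,0,1,0,0,0,0,1,0,0,0,0,1]}}

```text
clock: 14.7
ee_pos: [0.4962, 0.3187, 0.0045]
eef_rot: [-0.001, 1.0, -0.0, -0.0]
contact_force: [-0.0, -0.6, -0.6]
grip_width: 0.0248
grasp_force: 49.4
```

Request:
{"method": "jog_arm", "body": {"steps": [0,0,0.025,0,1,0,0,0,0,1,0,0,0,0,1]}}

```text
clock: 14.95
ee_pos: [0.4963, 0.3187, 0.0044]
eef_rot: [-0.001, 1.0, -0.0, 0.0]
contact_force: [-2.0, -2.5, 6.1]
grip_width: 0.0248
grasp_force: 50.2
```

Contact at 6 N: the file is resting on the mat. Releasing gently and rising.

Request:
{"method": "jog_arm", "body": {"steps": [0,0,-0.01,0,0.65,0,0,0,0,0.6,0,0,0,0,0.5,0,0,0,0,0.4,0,0,0,0,0.4,0,0,0,0,0.4,0,0,-0.2,0,0.4,0,0,-0.5,0,0.4,0,0,-0.8,0,0.4,0,0,-0.8,0,0.4,0,0,-0.8,0,0.4,0,0,-0.8,0,0.4,0,0,-0.5,0,0.8,0,0,0,0.042,1,0,0,0,0,1,0,0,0,0,1]}}

```text
clock: 16.28
ee_pos: [0.4963, 0.3185, 0.1365]
eef_rot: [0.06, 0.998, -0.0, 0.0]
contact_force: [-0.1, -0.1, 0.1]
grip_width: 0.003
grasp_force: 0.0
```

Run:
```python
from h import *
s=sensors.state(); print(s["ee_pos"],s["eef_rot"],s["contact_force"])
for n in ("scene","side"):
  im,K,Rw,o=shot(n,n+"5")
  for l in ("file","brick","stop","tray"):
    for d in imaging.pinpoint(n,l): print(n,l,round(d["conf"],2),(Rw@np.array(d["at"])+o).round(4))
  for d in imaging.outline_of(n,"brick"): print(rect(d["region"],K,Rw,o,.038))
cv2.imwrite("pics/c5.png",cv2.resize(cv2.imread("pics/scene5.png")[130:310,210:410],None,fx=3,fy=3))
```

```text
[0.49626103 0.31847229 0.13646965] [ 5.99515681e-02  9.98201189e-01 -2.58721906e-04  3.59541780e-04] [-0.05596853 -0.0616676   0.09259075]
scene file 0.97 [0.4768 0.3156 0.0017]
scene file 0.85 [ 0.2293 -0.2592 -0.005 ]
scene file 0.77 [ 0.1662  0.3064 -0.0015]
scene file 0.49 [ 0.5438 -0.0152  0.0026]
scene file 0.36 [ 0.4844  0.3198 -0.0014]
scene brick 0.83 [ 0.5418 -0.0141  0.0062]
scene stop 0.74 [ 0.7268 -0.0428  0.0175]
scene tray 0.79 [ 0.6112 -0.0227 -0.0013]
[551.3 -15.5 111.5 110.4 172.7]
[385.6 111.4 117.1 109.1 159.8]
side file 0.95 [ 0.165   0.3056 -0.0043]
side file 0.78 [0.4842 0.3174 0.0024]
side file 0.58 [ 0.2335 -0.2562 -0.0011]
side brick 0.68 [ 0.3733  0.1193 -0.0004]
side brick 0.58 [ 0.5374 -0.0125  0.0054]
side stop 0.84 [ 0.729  -0.0357  0.0155]
side stop 0.48 [4.819e-01 3.207e-01 3.000e-04]
side tray 0.83 [ 6.098e-01 -2.280e-02  4.000e-04]
[351.1 139.8 136.6 124.6 158.6]
[525.3   6.1 134.3 133.2  83.4]
```

View pics/c5.png

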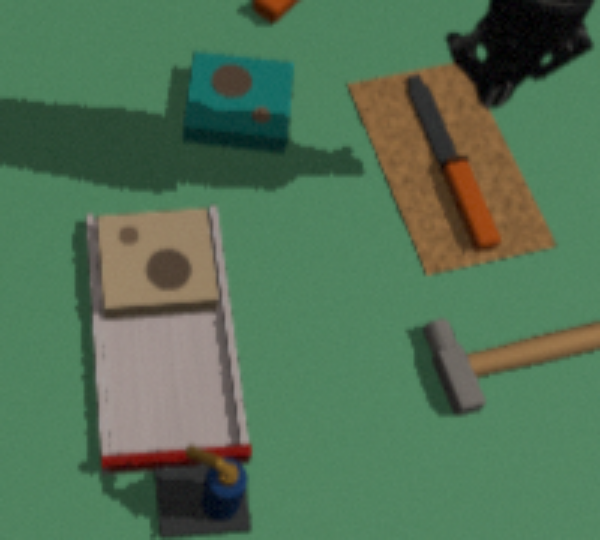

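The file lies squarely on the mat, crop (450,160), with the mat's margins visible all round. The tray is clear, and the brick is still near the open end at (157,260). Now going behind the brick with the fingers shut.

Request:
{"method": "jog_arm", "body": {"steps": [0,-0.5,0,0,1,0,-0.98,0,0,1,0,-0.98,0,0,1,0,-0.98,0,0,1,0,-0.98,0,0,1,0,-0.98,0,0,1,0,-0.98,0,0,1,0,-0.98,0,0,1,0,-0.98,0,0,1,0,-0.98,0,0,1,0,-0.98,0,0,1,-0.18,-0.51,0,0,1,0,0,0,0,1,0,0,0,0,1]}}

```text
clock: 18.05
ee_pos: [0.462, -0.0045, 0.1361]
eef_rot: [0.063, 0.998, 0.0, 0.0]
contact_force: [-0.7, -0.3, -0.2]
grip_width: -0.0001
grasp_force: 0.0
```

Request:
{"method": "jog_arm", "body": {"steps": [0,0,0.4,0.002,1,0,0,0.8,0,1,0,0,0.8,0,1,0,0,0.8,0,1,0,0,0.6,0,1,0,0,0.4,0,1,0,0,0.15,0,1,0,0,0,0,1,0,0,0,0,1]}}

```text
clock: 18.8
ee_pos: [0.4623, -0.0026, 0.018]
eef_rot: [0.064, 0.998, 0.0, 0.0]
contact_force: [0.4, 0.3, 1.0]
grip_width: 0.0
grasp_force: 0.0
```

Request:
{"method": "jog_arm", "body": {"steps": [-0.1,0,0,0,1,-0.1,0,0,0,1,-0.1,0,0,0,1,-0.1,0,0,0,1,-0.08,0,0,0,1,-0.08,0,0,0,1,-0.08,0,0,0,1,-0.08,0,0,0,1,-0.08,0,0,0,1]}}

```text
clock: 19.55
ee_pos: [0.4843, -0.0069, 0.0173]
eef_rot: [0.064, 0.998, -0.0, -0.001]
contact_force: [-4.8, 1.0, 4.4]
grip_width: 0.0001
grasp_force: 2.5
```

Request:
{"method": "jog_arm", "body": {"steps": [-0.08,0,0,0,1,-0.1,0,0,0,1,-0.1,0,0,0,1,-0.1,0,0,0,1,-0.1,0,0,0,1,-0.1,0,0,0,1,-0.1,0,0,0,1,-0.1,0,0,0,1,-0.1,0,0,0,1,-0.1,0,0,0,1]}}

```text
clock: 20.38
ee_pos: [0.5152, -0.0108, 0.0175]
eef_rot: [0.065, 0.998, -0.0, -0.0]
contact_force: [-2.1, 0.3, -1.2]
grip_width: -0.0001
grasp_force: 0.8
```

Request:
{"method": "jog_arm", "body": {"steps": [-0.1,0,0,0,1,-0.1,0,0,0,1,-0.1,0,0,0,1,-0.1,0,0,0,1,-0.1,0,0,0,1,-0.1,0,0,0,1,-0.1,0,0,0,1,-0.1,0,0,0,1,-0.1,0,0,0,1,-0.1,0,0,0,1]}}

```text
clock: 21.22
ee_pos: [0.5449, -0.0146, 0.0176]
eef_rot: [0.065, 0.998, -0.0, -0.0]
contact_force: [-1.2, 0.3, -0.6]
grip_width: 0.0001
grasp_force: 0.8
```

Run:
```python
from h import *
s=sensors.state(); print(s["ee_pos"],s["contact_force"])
im,K,Rw,o=shot("scene","s6")
for l in ("brick","stop","tray"):
    for d in imaging.pinpoint("scene",l): print(l,round(d["conf"],2),(Rw@np.array(d["at"])+o).round(4))
for d in imaging.outline_of("scene","brick"): print(rect(d["region"],K,Rw,o,.038))
```

```text
[ 0.54485875 -0.0145825   0.0175608 ] [-1.15465242  0.30955268 -0.55609981]
brick 0.88 [ 0.3693  0.1182 -0.0023]
brick 0.68 [ 0.6042 -0.0235  0.0068]
stop 0.72 [ 0.7255 -0.0404  0.012 ]
[613.7 -21.7 111.2 108.4  82.7]
[390.5 125.6 115.6  78.7 159.8]
```

Request:
{"method": "jog_arm", "body": {"steps": [-0.1,0,0,0,1,-0.1,0,0,0,1,-0.1,0,0,0,1,-0.1,0,0,0,1,-0.1,0,0,0,1,-0.1,0,0,0,1,-0.1,0,0,0,1,-0.1,0,0,0,1,-0.1,0,0,0,1,-0.1,0,0,0,1,-0.1,0,0,0,1,-0.1,0,0,0,1,-0.1,0,0,0,1,-0.1,0,0,0,1,-0.1,0,0,0,1,-0.1,0,0,0,1,-0.1,0,0,0,1,-0.1,0,0,0,1,-0.1,0,0,0,1]}}

```text
clock: 23.05
ee_pos: [0.6005, -0.0216, 0.0176]
eef_rot: [0.064, 0.998, -0.0, -0.001]
contact_force: [-5.5, -0.1, 4.5]
grip_width: -0.0005
grasp_force: 2.7
```

Request:
{"method": "jog_arm", "body": {"steps": [-0.05,0,0,0,1,-0.05,0,0,0,1,-0.04,0,0,0,1,-0.04,0,0,0,1,0,0,0,0,1]}}

```text
clock: 23.47
ee_pos: [0.6064, -0.0224, 0.0175]
eef_rot: [0.064, 0.998, 0.0, -0.0]
contact_force: [-4.4, 0.4, 3.3]
grip_width: 0.0001
grasp_force: 2.0
```

Run:
```python
from h import *
s=sensors.state(); print(s["ee_pos"],s["contact_force"])
for n in ("scene","side"):
  im,K,Rw,o=shot(n,n+"7")
  for l in ("brick","stop"):
    for d in imaging.pinpoint(n,l): print(n,l,round(d["conf"],2),(Rw@np.array(d["at"])+o).round(4))
  for d in imaging.outline_of(n,"brick"): print(rect(d["region"],K,Rw,o,.038))
```

```text
[ 0.60636429 -0.02243865  0.01753527] [-4.43305647  0.36140798  3.25179461]
scene brick 0.97 [ 0.3702  0.1196 -0.0004]
scene brick 0.68 [ 0.6664 -0.0278  0.0064]
scene brick 0.59 [ 4.425e-01 -3.300e-01 -4.000e-04]
scene stop 0.88 [ 0.7264 -0.0397  0.0158]
[673.7 -30.6 110.6 107.6  83. ]
[389.6 128.6 121.4  77.8 163.4]
side brick 0.94 [ 0.6657 -0.0293  0.0068]
side brick 0.6 [ 0.3712  0.1181 -0.0027]
side brick 0.19 [ 0.7278 -0.0354  0.0145]
side stop 0.88 [ 0.7315 -0.0366  0.017 ]
[351.4 138.8 126.6 122.6 159.9]
[456.7 335.6 223.   31.7 178.2]
[648.3  16.4 140.9  74.2 165.9]
```

Request:
{"method": "jog_arm", "body": {"steps": [-0.04,0,0,0,1,-0.04,0,0,0,1,-0.04,0,0,0,1,-0.04,0,0,0,1,-0.04,0,0,0,1,-0.04,0,0,0,1]}}

```text
clock: 24.37
ee_pos: [0.6137, -0.0236, 0.0175]
eef_rot: [0.065, 0.998, -0.0, 0.0]
contact_force: [-3.4, 0.2, 2.1]
grip_width: -0.0002
grasp_force: 2.1
```

Request:
{"method": "jog_arm", "body": {"steps": [-0.03,0,0,0,1,-0.03,0,0,0,1]}}

```text
clock: 24.53
ee_pos: [0.6155, -0.0238, 0.0175]
eef_rot: [0.065, 0.998, -0.0, -0.0]
contact_force: [-4.6, 0.9, 2.2]
grip_width: -0.0004
grasp_force: 2.1
```

Request:
{"method": "jog_arm", "body": {"steps": [-0.03,0,0,0,1,0,0,0,0,1]}}

```text
clock: 24.7
ee_pos: [0.6166, -0.0239, 0.0175]
eef_rot: [0.065, 0.998, 0.0, 0.0]
contact_force: [-3.2, 0.3, 1.7]
grip_width: 0.0003
grasp_force: 1.4
```

Request:
{"method": "jog_arm", "body": {"steps": [-0.03,0,0,0,1,0,0,0,0,1]}}

```text
clock: 24.87
ee_pos: [0.6166, -0.0239, 0.0176]
eef_rot: [0.064, 0.998, -0.0, -0.001]
contact_force: [-5.9, 1.1, 4.1]
grip_width: -0.0
grasp_force: 2.9
```

Request:
{"method": "jog_arm", "body": {"steps": [-0.03,0,0,0,1,0,0,0,0,1]}}

```text
clock: 25.03
ee_pos: [0.6167, -0.0239, 0.0175]
eef_rot: [0.064, 0.998, -0.0, -0.001]
contact_force: [-8.9, 0.6, 6.3]
grip_width: -0.0002
grasp_force: 4.3
```

Request:
{"method": "jog_arm", "body": {"steps": [-0.025,0,0,0,1,0,0,0,0,1]}}

```text
clock: 25.2
ee_pos: [0.6167, -0.0239, 0.0175]
eef_rot: [0.064, 0.998, -0.001, -0.002]
contact_force: [-11.0, 0.7, 8.9]
grip_width: 0.0001
grasp_force: 5.4
```

The brick has stalled at 11 N where predicted. Backing off, rising and looking.

Request:
{"method": "jog_arm", "body": {"steps": [0.15,0,0,0,1,0.4,0,0,0,1,0.6,0,0,0,1,0.6,0,0,0,1,0,0,-0.6,0,1,0,0,-1,0,1,0,0,-1,0,1,0,0,-1,0,1,0,0,-1,0,1,0,0,0,0,1,0,0,0,0,1]}}

```text
clock: 26.12
ee_pos: [0.569, -0.0176, 0.1576]
eef_rot: [0.065, 0.998, -0.0, 0.003]
contact_force: [-0.6, 0.2, -0.2]
grip_width: -0.0
grasp_force: 0.0
```

Run:
```python
from h import *
s=sensors.state(); print(s["ee_pos"],s["contact_force"])
for n in ("scene","side","wrist"):
  im,K,Rw,o=shot(n,n+"8")
  for l in ("brick","stop","file","dish"):
    for d in imaging.pinpoint(n,l): print(n,l,round(d["conf"],2),(Rw@np.array(d["at"])+o).round(4))
  for d in imaging.outline_of(n,"brick"): print(rect(d["region"],K,Rw,o,.038))
a=cv2.resize(cv2.imread("pics/scene8.png")[190:310,210:330],None,fx=3.2,fy=3.2)
cv2.imwrite("pics/c8.png",np.hstack([a,cv2.imread("pics/wrist8.png")[:,50:450]]))
```

```text
[ 0.56896959 -0.01758716  0.15762142] [-0.59605192  0.19699763 -0.24485461]
scene brick 0.64 [0.3746 0.117  0.    ]
scene brick 0.6 [ 0.6775 -0.0305  0.0065]
scene stop 0.82 [ 0.728  -0.0414  0.016 ]
scene file 0.77 [ 2.302e-01 -2.564e-01  1.000e-04]
scene file 0.63 [0.4795 0.315  0.0017]
scene file 0.55 [ 0.1634  0.3032 -0.0008]
scene dish 0.67 [ 0.4412 -0.3269  0.0036]
[681.2 -30.9 110.1 102.3  82.8]
[502.9 299.9 234.4 137.2   1.3]
[390.7 126.7 116.7  71.9 161.3]
side brick 0.95 [ 0.6758 -0.03    0.0082]
side brick 0.95 [0.3729 0.118  0.0004]
side file 0.95 [ 0.163   0.3057 -0.0013]
side file 0.89 [0.4818 0.3166 0.002 ]
side file 0.69 [ 2.339e-01 -2.544e-01  2.000e-04]
side dish 0.59 [ 0.4394 -0.3276 -0.0008]
[657.2  -9.4 139.7 128.2 171.7]
[350.9 140.7 123.1 116.4 160. ]
wrist stop 0.92 [ 0.7262 -0.0367  0.0189]
[428.  100.  102.4  18.9  82.6]
[639.7  16.2  64.1  33.6  23. ]
[685.5 223.6  94.3  55.9   2. ]
```

View pics/c8.png

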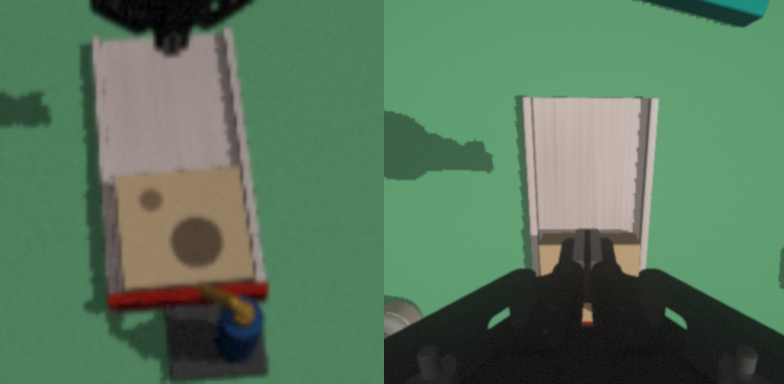

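The brick sits square against the red stop, front edge at about row 288, and the estimated centre is 50 mm from the stop's face. The tool is clear, so I'm handing in.

```bash
python3 -c "
from cell import ticket; print(ticket.job_done())"
```

```text
the job is handed in; nothing more can be done
None
```

The orange-handled file is lying on the cork mat, the firebrick is fully home against the red stop (11 N along the tray and about 14 N in total at the end), and the job was handed in with the robot clear at about 26 s.

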